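Break the joints of a brick-bond turning blank

TASK

The two loose long blocks of the second course have been set almost straight above the blocks of the glued first course. Slide them along, lay the half block, which is standing on its side, flat in between them and the end stop, and close the course up gently: all three flat on the first course, tight against the fence, the end stop and each other with no gaps, so that every joint falls over the middle of a block below. Do not shove the stop out of its setting, and leave the other things on the bench where they are.

Things in the scene. Friction and masses are not known exactly. Their poses are not given: they have to be found in the camera images.
- jig: Fixed glue-up jig; origin: centre of the underside of its plywood board (130 mm in x, 370 in y, 18 thick). z up, y along the course towards the end stop, x from the fence to the open side, away from the robot. Glued on it, the first course: three blocks end to end, filling x -20..20, y -115..125, z 18..48 mm in this frame (joints at y 45, -35); the second course lies on z 48.
- fence_mid (a point): Point on the inner face of the fence, at x -20, y 5, z 48 mm in the jig's frame. The fence is a dark wooden strip along the robot's side of the course, 18 mm thick, y -165..125, its top at z 56 mm in the jig's frame (8 mm above the first course). On the other side of the course, and beyond its end away from the stop, there is only bare board.
- stop_face (a point): On the inner face of the end stop, mid-height of the second course: x 0, y 125, z 63.5 mm in the jig's frame while the stop is at its setting. The stop is an aluminium angle, upright 46 mm wide and 8 mm thick, top at z 74.5 mm (3.5 mm below the top of a second-course block); its foot, with a black star knob 26 mm high, lies outside the course (y 133..177).
- stop (a joint): How far the end stop has slipped outwards from its setting, in m (starts at 0). Its clamp holds against a push along the course of up to about 25 N; beyond that it slips and stays where it is.
- long_a_mid (a point): Centre of a loose long beech block, 40 mm (x) by 80 mm (y) by 30 mm (z), about 70 g, lying on the first course next to the stop at the start: 4 to 16 mm short of the stop, 2 to 6 mm off the fence and slightly askew. Loose blocks slide on the wood with a push of about 1 N. Either long block may lie next to the half block in the end.
- long_b_mid (a point): Centre of the other loose long block, the same size as the first; it starts on the first course on the far side of the first long block from the stop, 6 to 28 mm from it.
- half_mid (a point): Centre of the half block, beech, about 36 g: 30 mm along its own x, 40 mm along its y and z. It stands on the bench on one of its 30 x 40 sides: 40 mm high, its x level and pointing away from the jig, nothing near it on that side. In the course it must lie flat, 30 mm high, like the others. Pushed level along its x, within 6 mm of its top, it tips rather than slides.
- quarter_mid (a point): Centre of a quarter-block offcut of the same wood, 40 by 20 by 30 mm high; it is not needed.
- slip_mid (a point): Centre of a thin offcut of the same wood, 40 by 40 by 14 mm high; it is not needed.
- spare_mid (a point): Centre of a spare long block, 40 by 80 by 30 mm high, on the bench beyond the jig; it is not needed.
- glue: White glue bottle standing on the bench, 60 mm across, 170 mm high; origin at the centre of its underside.
- mallet: Wooden mallet lying on the bench, 315 mm long along its x, head 110 mm in y at its +x end; origin on the bench under the handle.
- finial: Turned wooden finial standing on the bench, 54 mm across, 147 mm high; origin under its centre.
- tape: Roll of paper tape lying flat, 100 mm across, 25 mm high; origin under its centre.
- brush: Glue brush lying on the bench, 200 mm long along its x; origin under its middle.
Things that resemble listed ones, but are neither listed nor needed, are in the scene too. Leave any purple look-alike of the part that bears half_mid alone.

How it is judged:
At the end, for the whole second after the job is handed in: Half block flat (30 mm high) by the end stop, then both long blocks on the first course in one row, level (2 mm): within 1.5 mm of the fence, square to it (1.7 degrees), joints closed to 1.5 mm, the half within 1.5 mm of the stop at its setting; at rest; the stop slipped less than 1.5 mm (x of half_mid in the frame of jig between -0.0015 and 0.0015 m and z of half_mid in the frame of jig between 0.061 and 0.065 m and angle between the x axis of half_mid and the z axis of jig, either way round below 0.04 rad and linear speed of each of half, long_a, long_b below 0.01 m/s and x of long_a_mid in the frame of jig between -0.0015 and 0.0015 m and z of long_a_mid in the frame of jig between 0.061 and 0.065 m and angle between the z axis of each of long_a_mid, long_b_mid and the z axis of jig, either way round below 0.04 rad and x of long_b_mid in the frame of jig between -0.0015 and 0.0015 m and z of long_b_mid in the frame of jig between 0.061 and 0.065 m and (angle between the y axis of half_mid and the y axis of jig, either way round below 0.04 rad or angle between the z axis of half_mid and the y axis of jig, either way round below 0.04 rad) and angle between the y axis of each of long_a_mid, long_b_mid and the y axis of jig, either way round below 0.03 rad and y of half_mid in the frame of jig between 0.1035 and 0.107 m and distance between long_a_mid and long_b_mid below 0.0815 m and value of joint stop below 0.0015 m and (distance between half_mid and long_a_mid below 0.0615 m or distance between half_mid and long_b_mid below 0.0615 m)); the robot touches nothing.
It fails at once if a bystander on the bench is moved by more than 20 mm (distance of any of quarter_mid, slip_mid, spare_mid, glue, mallet, finial, tape, brush from where it was at the start of the episode above 0.02 m).
It also fails if it takes over 70 s, if anything falls off the work surface, if the arm or the gripper's body presses on something with over 40 N, if the wrist force passes 120 N, or if a joint passes its speed limit or range.

ROBOT

A 6-joint arm with a two-finger parallel gripper is mounted at the origin on the work surface. World frame = base frame: x ahead of the robot, y to its left, z up, the work surface at z = 0. Lengths are in m, angles in rad, forces in N, time in s.
With the tool pointing down it reaches from about 0.225 to 0.725 m from the base axis. Payload 3.1 kg.
Tool frame: the origin (TCP) lies between the finger pads; the fingertips stand 22 mm ahead of it and the grasp point (between the pads) lies 3 mm ahead of it; z points along the fingers, y is the line along which they close (so a half turn about z gives the same grasp; the last joint's range is limited). The gripper opens to 85 mm and grips with 20 to 120 N. Pads are 22 mm wide; open, the fingers measure 114 mm over their backs; the gripper's body (76 mm by 85 mm) begins 54 mm behind the grasp point. The pads swing forward as they close: fully open they stand 13 mm farther back than shut.
Start: joints at [1.068, 0.048, 0.099, 1.622, 0, 1.443], TCP at [0.192, 0.489, 0.253] pointing down, gripper open.
Joint ranges: [-2.91, 2.91], [-0.99, 1.94], [-1.21, 1.42], [-2.12, 2.29], [-1.49, 1.47], [-3.14, 3.14]. Speed limits (rad/s): [2.79, 2.79, 3.14, 3.14, 3.14, 3.14].

INTERFACE

Orientations are given as a unit quaternion [w, x, y, z].
In Python, from bench import readout, imaging, workorder gives the robot as it stands.
- The arm moves only by the tool play_rows, never from a script. Its argument "steps" is a list of rows, each a list of 7 numbers: the closure, from -1 (fully open) to 1 (shut), so that 0 is half open, then the shift along the tool's x, y, z in mm, then the turn, a rotation vector about the tool's x, y, z in rad. In form: [[grip, x, y, z, rx, ry, rz], ...]. A call has 1 to 12 rows; each row is the pose to reach, as a shift and turn from the pose commanded when the call began, along the tool's axes at that moment; what a row does not reach only later rows make up. A row lasts 1/8 s, in which the tool goes at most 62.5 mm and 10.7 degrees, less where a joint would pass 70% of its speed; a pose out of reach is approached as far as the arm can. A call with a gripper value outside its range is refused whole. The fingers move at their own pace and stop on an object; the grip force is fixed at half the most. Time passes only in rows, so rows that repeat a pose let the fingers close. It gives the time, the measured TCP pose, the force, the opening and the grip force at its end, in the units of the state.
- readout.state(): the state, without advancing time (a new reading comes with each control period).
- imaging.get_image(name): name is "side" or "top" or "wrist"; returns the picture (384x512x3 uint8, blue, green, red); there is no depth.
- imaging.camera_params(name): a dict with "mtx" (3x3 intrinsics, pixels), "R" (3x3) and "t" (3): a world point X has camera coordinates R X + t; the wrist camera has in their place "mount" (4x4, takes a point from camera to tool coordinates, whose origin is the TCP and whose axes are the flange's). Camera axes: x right, y down, z forward; pixel columns grow to the right and rows downward; lengths in m; the calibration is good to about 2 mm. A picture is of the moment at which its call begins: read the wrist's pose just before it. camera_params takes no time and is no camera call.
- workorder.job_done(): hands the job in; it is judged then, once.
The state is a dict: "time": time; "q": joint angles; "joint_vel": joint speeds; "tau": joint torques, N m; "tcp_pos": TCP position; "orientation": TCP orientation; "wrist_force": force on the tool from outside, world axes, zero at the start; "torque": the same for the moment, N m; "gripper_width": finger opening in m; "finger_force": force on a finger pad.
Only numpy, scipy, OpenCV 4.12 (cv2) and the standard library are available. Lean on these libraries where they do the work, as an engineer would, in place of code of your own. Each camera call takes 0.05 s, during which the arm holds its last target. There are 200 camera calls.

## Working session

There is one attempt and no reset: what is moved stays moved. The work goes in short steps, Python scripts to look and compute and a tool call to move; the robot and the scene stay as the last step left them, time stands still between calls to the robot, and variables do not carry over. Pictures are saved under pics/ and viewed, at most 10 in all, crops included, and the job is handed in when it is done.

Besides the shell and the picture viewer there is one more tool, called after "Request:" as name([rows], argument=value, ...), one row to a line, values as JSON. play_rows: Moves the arm, as the interface text tells. Its arguments: {"type":"object","properties":{"steps":{"type":"array"}},"required":["steps"]}

```bash
mkdir -p pics; ls; python3 - <<'E'
from bench import readout, imaging
import cv2,numpy as np
np.set_printoptions(precision=4,suppress=True)
s=readout.state(); print({k:s[k] for k in('time','tcp_pos','orientation','gripper_width')})
for n in('side','top','wrist'):
    cv2.imwrite(f'pics/{n}0.png',imaging.get_image(n)); p=imaging.camera_params(n); print(n,{k:np.array(v) for k,v in p.items()})
    
a=cv2.imread('pics/top0.png');cv2.imwrite('pics/top0b.png',cv2.resize(a,(800,600),interpolation=cv2.INTER_CUBIC))
a=cv2.imread('pics/side0.png');cv2.imwrite('pics/side0b.png',cv2.resize(a,(800,600),interpolation=cv2.INTER_CUBIC))
E
```

```text
pics
{'time': 0.0, 'tcp_pos': array([0.1919, 0.4881, 0.2521]), 'orientation': array([-0.0004,  0.1863,  0.9825, -0.0011]), 'gripper_width': 0.08522998740802987}
side {'mtx': array([[471.927,   0.   , 251.595],
       [  0.   , 471.927, 192.618],
       [  0.   ,   0.   ,   1.   ]]), 'R': array([[-0.9942, -0.1071,  0.0026],
       [-0.0847,  0.7715, -0.6305],
       [ 0.0655, -0.6271, -0.7762]]), 't': array([0.5278, 0.073 , 1.537 ])}
top {'mtx': array([[359.0665,   0.    , 256.6166],
       [  0.    , 359.0665, 192.9563],
       [  0.    ,   0.    ,   1.    ]]), 'R': array([[-0.0133, -0.9995, -0.0279],
       [-0.9955,  0.0158, -0.0934],
       [ 0.0938,  0.0266, -0.9952]]), 't': array([0.0361, 0.5253, 1.1549])}
wrist {'mtx': array([[265.6463,   0.    , 254.2848],
       [  0.    , 265.6463, 191.8464],
       [  0.    ,   0.    ,   1.    ]]), 'mount': array([[-0.0003, -0.9637, -0.267 ,  0.0673],
       [ 1.    , -0.0007,  0.0016, -0.0001],
       [-0.0017, -0.267 ,  0.9637, -0.1201],
       [ 0.    ,  0.    ,  0.    ,  1.    ]])}
```

View pics/top0b.png

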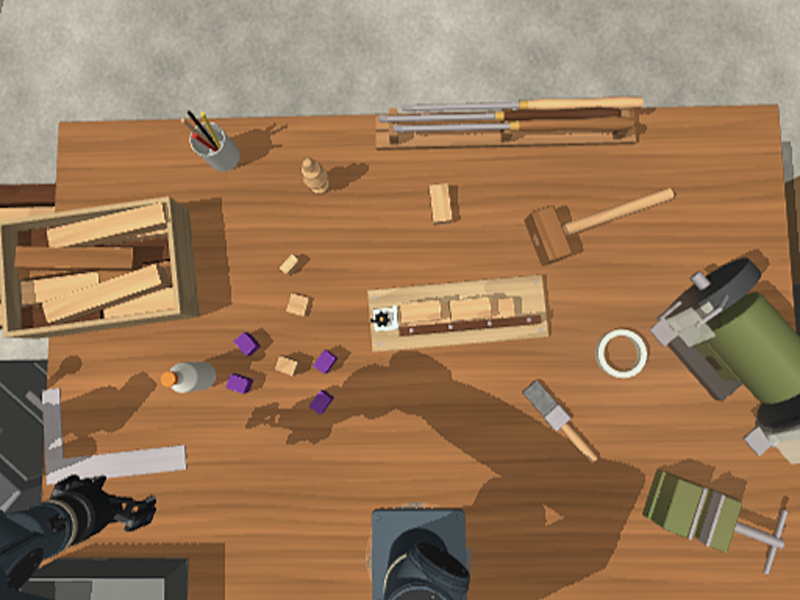

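View pics/side0b.png

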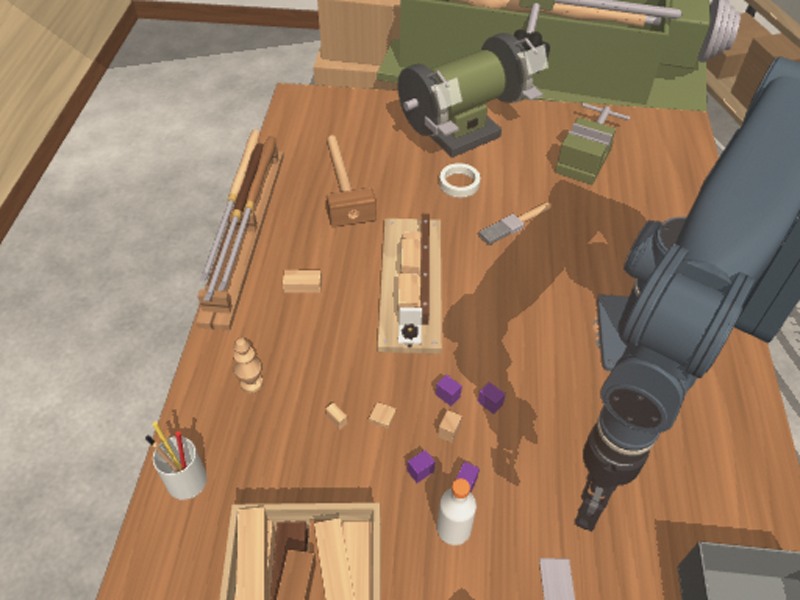

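The top view (800 px scale) shows the jig at (370–548, 276–350), with the stop and knob at the left end. The half block is at (287,365), ringed by four purple look-alikes; the slip is at (299,304), the quarter at (290,263) and the glue at (190,377).

```bash
cat > h.py <<'E'
from bench import readout, imaging
import cv2,numpy as np
from scipy.spatial.transform import Rotation as Ro
np.set_printoptions(precision=4,suppress=True)
def st(): 
    s=readout.state(); s['Rt']=Ro.from_quat(np.roll(s['orientation'],-1)).as_matrix(); return s
def cam(n,s=None):
    p=imaging.camera_params(n); K=np.array(p['mtx'])
    if n=='wrist':
        T=np.eye(4);T[:3,:3]=s['Rt'];T[:3,3]=s['tcp_pos'];M=T@np.array(p['mount']);return K,M[:3,:3].T,-M[:3,:3].T@M[:3,3]
    return K,np.array(p['R']),np.array(p['t'])
def ray(c,uv,z):
    K,R,t=c; uv=np.atleast_2d(np.array(uv,float)); d=(R.T@np.linalg.inv(K)@np.c_[uv,np.ones(len(uv))].T).T; o=-R.T@t
    return o+d*((z-o[2])/d[:,2])[:,None]
def proj(c,X):
    K,R,t=c; q=(K@(R@np.atleast_2d(X).T+t[:,None])).T; return q[:,:2]/q[:,2:]
def tool(s,d): return s['Rt'].T@np.array(d)*1000
def snap(n,name):
    s=st(); im=imaging.get_image(n); cv2.imwrite(f'pics/{name}.png',im); return s,im,cam(n,s)
def blobs(m,amin=60):
    n,l,stt,c=cv2.connectedComponentsWithStats(m.astype(np.uint8)); return [(c[i],stt[i],cv2.minAreaRect(np.argwhere(l==i)[:,::-1].astype(np.float32))) for i in range(1,n) if stt[i,4]>=amin]
E
python3 - <<'E'
from h import *
im=cv2.imread('pics/top0.png');c=cam('top')
hsv=cv2.cvtColor(im,cv2.COLOR_BGR2HSV)
for p in[(184,233),(191,195),(186,168),(270,198),(330,198),(250,187),(160,240),(245,192)]: print(p,hsv[p[1],p[0]],ray(c,p,.04)[0])
m=(hsv[...,2]>185)&(hsv[...,0]<25)&(hsv[...,1]>60)&(hsv[...,1]<150)
for b in blobs(m,40): print(b[0],b[1],b[2][1:],ray(c,b[0],.04)[0])
# jig corners by eye (512 scale)
print(ray(c,np.array([[369,291],[545,276],[548,333],[373,350]])*.64,.018))
E
```

```text
(184, 233) [ 16 116 225] [0.3983 0.2643 0.04  ]
(191, 195) [ 16 119 219] [0.5211 0.2421 0.04  ]
(186, 168) [ 21  99 235] [0.6104 0.2589 0.04  ]
(270, 198) [ 19 103 233] [ 0.5073 -0.0151  0.04  ]
(330, 198) [ 18 100 151] [ 0.5043 -0.2083  0.04  ]
(250, 187) [ 18  99 209] [0.5442 0.0493 0.04  ]
(160, 240) [ 14 153 125] [0.3768 0.3422 0.04  ]
(245, 192) [ 18  97 199] [0.5281 0.0657 0.04  ]
[374.138   65.3269] [338  62  74   8 413] ((6.116471290588379, 73.08399200439453), 88.87670135498047) [ 0.9444 -0.3685  0.04  ]
[244.4559  88.7647] [241  85   9   9  68] ((8.0, 8.0), 0.0) [0.8744 0.064  0.04  ]
[287.2348  88.6559] [257  85  63   8 247] ((7.0, 62.0), 90.0) [ 0.8713 -0.0785  0.04  ]
[367.6951  86.7439] [336  86  56   4  82] ((55.03635025024414, 2.961678981781006), 2.0825653076171875) [ 0.8714 -0.3442  0.04  ]
[198.025  112.7583] [193 101  15  23 120] ((23.153093338012695, 10.508599281311035), 70.01689147949219) [0.7957 0.2196 0.04  ]
[281.5123 129.1263] [275 117  14  25 285] ((23.95245361328125, 11.742545127868652), 83.2901611328125) [ 0.7342 -0.0568  0.04  ]
[396.5201 134.4988] [362 12
[... 1461 characters left out ...]
4951171875), 85.03025817871094) [0.3659 0.6686 0.04  ]
[421.0744 243.1653] [387 238  60   8 121] ((6.20320987701416, 58.964962005615234), 88.02507019042969) [ 0.3566 -0.4901  0.04  ]
[195.1667 246.3788] [174 245  42   4  66] ((2.7489395141601562, 41.03972625732422), 88.40885925292969) [0.355 0.228 0.04 ]
[369.6667 282.6429] [359 271  23  24 126] ((29.698484420776367, 4.242640495300293), 45.0) [ 0.2356 -0.3236  0.04  ]
[108.2903 332.9839] [ 98 332  25   4  62] ((3.0, 24.0), 90.0) [0.0867 0.5036 0.04  ]
[156.3529 339.3725] [140 339  32   2  51] ((1.0, 31.0), 90.0) [0.0664 0.35   0.04  ]
[[ 0.5499  0.0962  0.018 ]
 [ 0.5757 -0.2761  0.018 ]
 [ 0.4555 -0.2778  0.018 ]
 [ 0.425   0.0888  0.018 ]]
```

Request:
play_rows([
  [-1,-55,-25,0,0,0,0],
  [-1,-110,-50,0,0,0,0],
  [-1,-160,-78,0,0,0,0],
  [-1,-215,-104,0,0,0,0],
  [-1,-270,-130,0,0,0,0],
  [-1,-270,-130,0,0,0,0],
  [-1,-270,-130,0,0,0,0],
])

```text
time: 1.02
tcp_pos: [0.3956, 0.2687, 0.253]
orientation: [-0.001, 0.187, 0.982, 0.0]
wrist_force: [-0.4, 0.4, 0.1]
gripper_width: 0.0852
finger_force: 0.0
```

```bash
python3 - <<'E'
from h import *
s,im,c=snap('wrist','w1'); print(s['time'],s['tcp_pos'],s['orientation'],s['Rt'])
cv2.imwrite('pics/w1b.png',cv2.resize(im,(800,600),interpolation=cv2.INTER_CUBIC))
print(proj(c,[[.396,.268,.04],[.396,.268,0]])*1.5625)
E
```

```text
1.025 [0.3956 0.2687 0.253 ] [-0.0006  0.1867  0.9824  0.    ] [[-0.9302  0.3669 -0.0013]
 [ 0.3669  0.9302  0.0002]
 [ 0.0013 -0.0002 -1.    ]]
[[396.292  271.4039]
 [396.3329 262.6164]]
```

View pics/w1b.png

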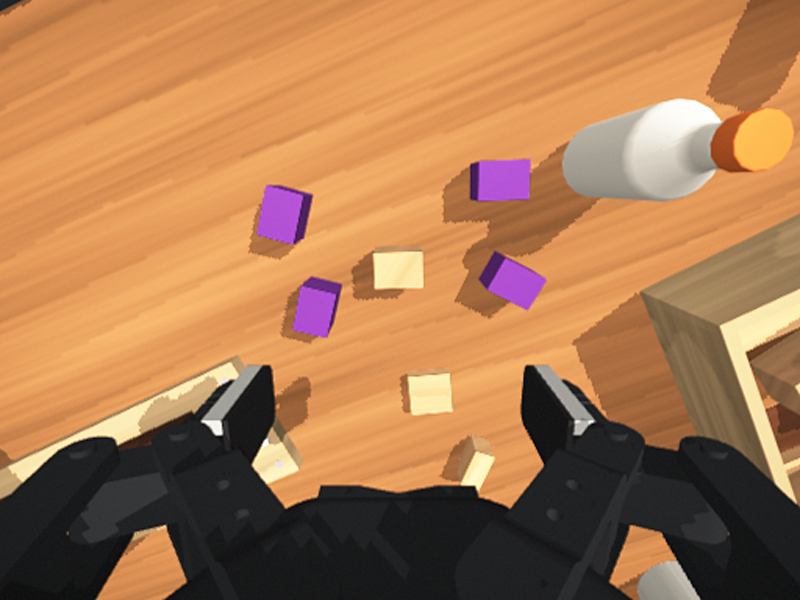

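The wrist view (800 px scale) shows the half at (398,270), its 30 mm side running up the picture. The purple blocks are at (285,213), (317,307), (500,180) and (512,280), and the space above the half (tool +x) is free. The slip is at (430,393), below the half.

```bash
python3 - <<'E'
from h import *
im=cv2.imread('pics/w1.png'); s=st(); c=cam('wrist',s)
h=cv2.cvtColor(im,cv2.COLOR_BGR2HSV)
m=(h[...,2]>200)&(h[...,0]>14)&(h[...,0]<30)&(h[...,1]<140)
for b in blobs(m,150):
    print(b[0],b[1],end=' ')
    if abs(b[0][0]-254)<10 and abs(b[0][1]-173)<10:
        P=ray(c,cv2.boxPoints(b[2]),.04); T=(P-s['tcp_pos'])@s['Rt']*1000; print('\n',P,'\nT',T,T.mean(0),np.linalg.norm(np.diff(T,axis=0),axis=1),np.degrees(np.arctan2(*np.diff(T,axis=0)[:,1::-1].T)))
E
```

```text
[423.7437  87.4741] [ 401   63   61   55 1736] [254.8369 172.3926] [239 158  32  27 754] 
 [[0.3703 0.2588 0.04  ]
 [0.3845 0.2951 0.04  ]
 [0.416  0.2833 0.04  ]
 [0.4014 0.246  0.04  ]] 
T [[ 19.1443 -18.8014 213.1362]
 [ 19.1251  20.1742 213.1308]
 [-14.5156  20.6946 213.0978]
 [-14.4896 -19.3254 213.1034]] [  2.3161   0.6855 213.1171] [38.9756 33.6447 40.02  ] [ 90.0282 179.1137 -89.9628]
[488.0642 236.9845] [ 461  185   51  137 2133] [ 85.1743 267.1508] [   0  232  153   79 1870] [274.8791 250.7418] [261 236  29  30 736] [306.25   296.5303] [295 279  22  35 396] [175.3006 295.5305] [162 280  30  30 509]
```

Request:
play_rows([
  [1,-38,1,30,0,0,0],
  [1,-38,1,80,0,0,0],
  [1,-38,1,130,0,0,0],
  [1,-38,1,175,0,0,0],
  [1,-38,1,195,0,0,0],
  [1,-38,1,195,0,0,0],
  [1,-32,1,195,0,0,0],
  [1,-28,1,195,0,0,0],
  [1,-25,1,195,0,0,0],
  [1,-22,1,195,0,0,0],
  [1,-19,1,195,0,0,0],
  [1,-16,1,195,0,0,0],
])

```text
time: 2.58
tcp_pos: [0.4153, 0.2635, 0.0617]
orientation: [0.005, 0.187, 0.982, 0.0]
wrist_force: [4.8, -4.2, 10.0]
gripper_width: 0.0001
finger_force: 5.9
```

Request:
play_rows([
  [1,3,0,0,0,0,0],
  [1,6,0,0,0,0,0],
  [1,9,0,0,0,0,0],
  [1,12,0,0,0,0,0],
  [1,15,0,0,0,0,0],
  [1,17,0,0,0,0,0],
  [1,19,0,0,0,0,0],
  [1,19,0,0,0,0,0],
  [1,-20,0,-60,0,0,0],
  [-0.2,-40,0,-110,0,0,0],
  [-0.2,-40,0,-150,0,0,0],
  [-0.2,-40,0,-150,0,0,0],
])

```text
time: 4.08
tcp_pos: [0.4511, 0.2499, 0.213]
orientation: [0.004, 0.187, 0.982, 0.002]
wrist_force: [0.4, 0.4, -0.2]
gripper_width: 0.051
finger_force: 0.0
```

```bash
python3 - <<'E'
from h import *
s,im,c=snap('wrist','w2'); print(s['time'],s['tcp_pos'],s['orientation'],s['gripper_width'])
h=cv2.cvtColor(im,cv2.COLOR_BGR2HSV)
m=(h[...,2]>200)&(h[...,0]>14)&(h[...,0]<30)&(h[...,1]<140)
for b in blobs(m,150):
    print(b[0],b[1])
    P=ray(c,cv2.boxPoints(b[2]),.03); T=(P-s['tcp_pos'])@s['Rt']*1000; print('T',T[:,:2].ravel(),T.mean(0),np.linalg.norm(np.diff(T,axis=0),axis=1),np.degrees(np.arctan2(*np.diff(T,axis=0)[:,1::-1].T)))
cv2.imwrite('pics/w2b.png',cv2.resize(im,(800,600)))
E
```

```text
4.075 [0.4511 0.2499 0.213 ] [0.0037 0.1866 0.9824 0.0024] 0.05099787078281727
[455.3777  13.1245] [ 435    0   47   37 1141]
T [179.7713 178.8425 179.8895 224.5236 148.1918 231.9518 148.1078 184.7479] [163.9901 205.0164 183.2212] [45.682  32.5574 47.2048] [ 89.8517 166.811  -90.1021]
[499.3471  29.2529] [485  14  27  30 170]
T [142.185  236.9841 168.5893 256.4463 165.2602 261.7612 138.6704 242.3696] [153.6762 249.3903 183.5559] [32.8019  6.2717 32.9098] [  36.3934  122.0612 -143.8971]
[249.6086  89.0419] [ 230   69   39   42 1528]
T [116.3565 -25.2579 117.4453  14.7026  77.0326  16.5179  75.9002 -25.0307] [ 96.6836  -4.767  182.3793] [39.976  40.4544 41.5648] [ 88.4393 177.428  -91.5612]
[105.6618 150.6811] [   1   93  218  107 2744]
T [ -19.0007 -300.9376  100.9374  -43.321    81.6166  -33.6416  -43.0064
 -295.6062] [  30.1367 -168.3766  181.8124] [284.1692  21.6106 290.0982] [  65.0348  153.3899 -115.4416]
[ 97.4507 128.8146] [ 54 104  86  50 588]
T [  36.1249 -226.4653   83.9213 -126.552    72.9848 -121.7467   24.1858
 -222.5521] [  54.3042 -174.329   181.6222] [110.7576  11.9461
[... 184 characters left out ...]
7889] [10.3983 48.2049 10.839 ] [ 90.0734 165.1249 -89.8588]
[298.0192 216.0723] [ 258  189  124   52 1715]
T [-38.1036   1.7363 -13.0439 150.028  -56.1447 162.411  -82.9846   8.6582] [-47.5692  80.7084 183.8178] [150.396   44.8458 156.0798] [ 80.4083 163.9704 -99.9021]
[ 70.2301 259.7963] [   0  196  163  149 6381]
T [-129.4338 -370.6521  -19.4661 -142.8146 -109.2543 -111.639  -237.5316
 -356.1238] [-123.9214 -245.3074  182.3292] [252.9887  95.0495 276.0948] [  64.2353  160.8523 -117.6853]
[232.7768 238.6205] [211 229  43  20 224]
T [-83.3778 -55.8385 -64.3354  -2.4792 -72.4095  -0.017  -91.7023 -53.7075] [-77.9563 -28.0106 183.3528] [56.6557  8.4414 57.0519] [  70.36    163.0408 -109.7651]
```

View pics/w2b.png

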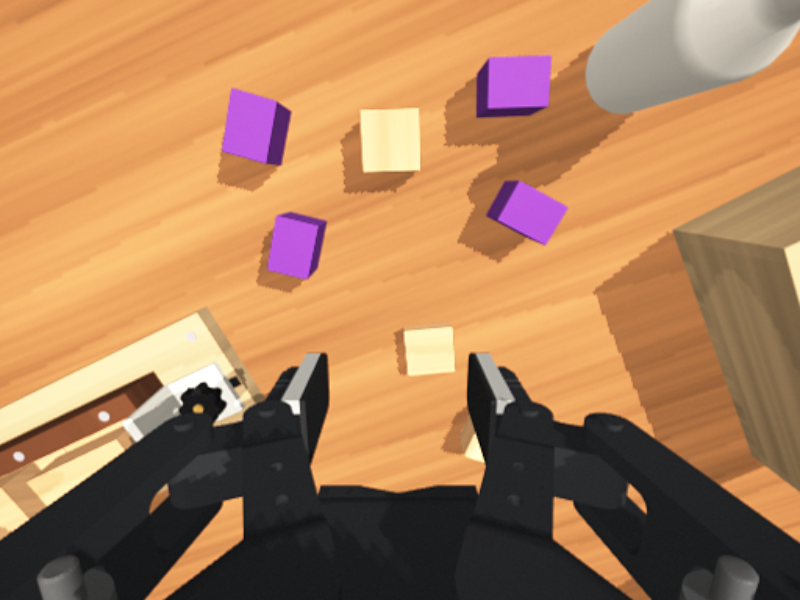

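The half now lies flat (390,140), measuring 40x40 mm at 30 mm height; the purple blocks haven't moved. The jig's stop end is at lower left. Next I grasp the half.

Request:
play_rows([
  [-0.45,50,-2,0,0,0,-0.028],
  [-0.45,97,-4.8,20,0,0,-0.028],
  [-0.45,97,-4.8,70,0,0,-0.028],
  [-0.45,97,-4.8,120,0,0,-0.028],
  [-0.45,97,-4.8,165,0,0,-0.028],
  [-0.45,97,-4.8,179,0,0,-0.028],
  [-0.45,97,-4.8,179,0,0,-0.028],
  [0.4,97,-4.8,179,0,0,-0.028],
  [0.4,97,-4.8,179,0,0,-0.028],
  [0.4,97,-4.8,179,0,0,-0.028],
  [0.4,97,-4.8,179,0,0,-0.028],
  [0.4,97,-4.8,150,0,0,-0.028],
])

```text
time: 5.62
tcp_pos: [0.3547, 0.2793, 0.0571]
orientation: [-0.002, 0.173, 0.985, -0.001]
wrist_force: [0.2, -0.6, -0.7]
gripper_width: 0.0388
finger_force: 62.4
```

```bash
python3 - <<'E'
from h import *
s,im,c=snap('wrist','w3'); print(s['time'],s['tcp_pos'],s['orientation'],s['gripper_width'],s['finger_force'],s['q'])
E
```

```text
5.625 [0.3547 0.2793 0.0571] [-0.0017  0.1726  0.985  -0.0014] 0.038799192557896676 62.41487503051758 [ 0.5182 -0.0885 -0.4286  1.235   0.      0.865 ]
```

Request:
play_rows([
  [0.4,0,0,-40,0,0,0],
  [0.4,0,0,-70,0,0,0.1],
  [0.4,-15,-40,-70,0,0,0.28],
  [0.4,-32,-85,-70,0,0,0.46],
  [0.4,-50,-130,-70,0,0,0.64],
  [0.4,-69,-176,-70,0,0,0.82],
  [0.4,-69,-176,-70,0,0,1.0],
  [0.4,-69,-176,-50,0,0,1.148],
  [0.4,-69,-176,-10,0,0,1.148],
  [0.4,-69,-176,15,0,0,1.148],
  [0.4,-69,-176,28,0,0,1.148],
  [0.4,-69,-176,28,0,0,1.148],
])

```text
time: 7.18
tcp_pos: [0.3621, 0.0913, 0.0313]
orientation: [0.001, 0.68, 0.733, 0.001]
wrist_force: [-0.0, 0.4, -0.4]
gripper_width: 0.0389
finger_force: 63.9
```

Request:
play_rows([
  [-0.45,0,0,0.5,0,0,0],
  [-0.45,0,0,0.5,0,0,0],
  [-0.45,0,0,0.5,0,0,0],
  [-0.6,0,0,-40,0,0,0],
  [-0.6,0,0,-100,0,0,0],
  [-0.6,0,60,-160,0,0,0],
  [-0.6,0,100,-180,0,0,0],
  [-0.6,0,100,-180,0,0,0],
  [-0.6,0,100,-180,0,0,0],
])

```text
time: 8.3
tcp_pos: [0.4606, 0.0988, 0.2097]
orientation: [-0.001, 0.68, 0.733, -0.001]
wrist_force: [-1.0, -0.8, -0.4]
gripper_width: 0.0685
finger_force: 0.0
```

```bash
python3 - <<'E'
from h import *
s,im,c=snap('wrist','w4'); print(s['time'],s['tcp_pos'],s['orientation'],s['gripper_width'],s['q'],s['Rt'])
cv2.imwrite('pics/w4b.png',cv2.resize(im,(800,600),interpolation=cv2.INTER_CUBIC))
E
```

```text
8.3 [0.4606 0.0988 0.2097] [-0.0007  0.6797  0.7335 -0.0007] 0.06845720328387116 [ 0.0687 -0.096  -0.1288  1.54    0.      1.5635] [[-0.0759  0.9971 -0.002 ]
 [ 0.9971  0.0759 -0.0001]
 [ 0.     -0.002  -1.    ]]
```

View pics/w4b.png

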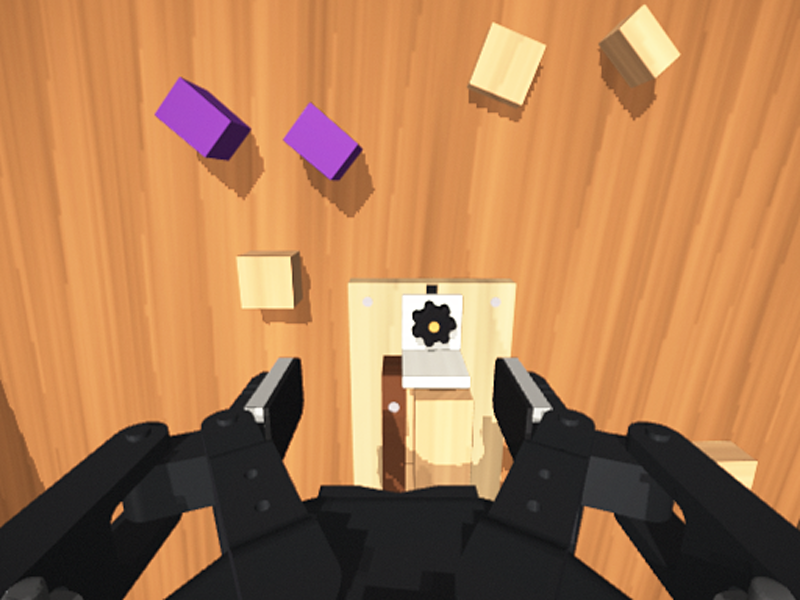

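The half is parked at (267,280). The jig lies straight in the view: board end edge (349–515, 283), knob (433,325), stop top edge at y≈385, long A beyond it. I'll back off along the course to see all of it.

Request:
play_rows([
  [-0.6,-40,10,-10,0,0,0],
  [-0.6,-90,25,-20,0,0,0],
  [-0.6,-140,45,-20,0,0,0],
  [-0.6,-190,45,-20,0,0,0],
  [-0.6,-210,45,-20,0,0,0],
  [-0.6,-210,45,-20,0,0,0],
  [-0.6,-210,45,-20,0,0,0],
])

```text
time: 9.22
tcp_pos: [0.5211, -0.1057, 0.2301]
orientation: [-0.001, 0.679, 0.734, 0.0]
wrist_force: [-0.3, -0.4, -1.0]
gripper_width: 0.0682
finger_force: 0.0
```

```bash
python3 - <<'E'
from h import *
s,im,c=snap('wrist','w5'); print(s['time'],s['tcp_pos'],s['orientation'])
cr=im[60:330,130:400]
cv2.imwrite('pics/w5b.png',cv2.resize(im[30:330,100:500],(800,600),interpolation=cv2.INTER_CUBIC))
E
```

```text
9.225 [ 0.5211 -0.1057  0.2301] [-0.0007  0.6793  0.7339  0.0002]
```

View pics/w5b.png

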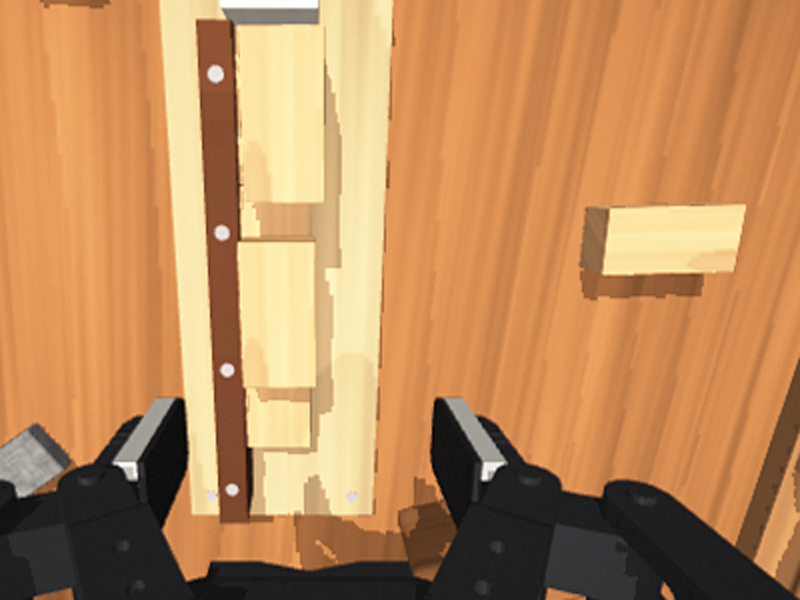

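The crop (2x, offset 100,30) shows long A at (237–324, 25–203), long B at (238–316, 240–387) and the end of the first course at y 447. The fence's inner top edge runs from (233,20) to (249,520), and the stop is at y≈24.

```bash
python3 - <<'E'
from h import *
s=st(); c=cam('wrist',s)
def W(pts,z): return ray(c,np.array(pts)/2+[100,30],z)
D=dict(fence=W([[233,20],[249,520]],.056),fend=W([[222,522],[249,522]],.056),board=W([[192,515],[374,515]],.018),boardR=W([[391,60],[374,515]],.018),
A=W([[238,26],[324,24],[324,203],[244,202]],.078),B=W([[238,240],[315,240],[316,387],[244,387]],.078),C=W([[248,447],[310,447]],.048),stop=W([[222,10],[318,10],[318,24]],.0745))
f=D['fence'][0]-D['fence'][1]; th=np.arctan2(-f[0],f[1]); print('yaw',np.degrees(th), np.degrees(np.arctan2(*( (D['boardR'][0]-D['boardR'][1])[:2]*[-1,1]))))
R=np.array([[np.cos(th),np.sin(th)],[-np.sin(th),np.cos(th)]])  # world->jig
o=None
# origin guess: fence x=-20 , course end y=-115
pf=R@D['fence'].mean(0)[:2]; pc=R@D['C'].mean(0)[:2]; o=np.array([pf[0]+.020,pc[1]+.115]); print('jig origin',R.T@o)
for k,v in D.items(): print(k,((R@v[:,:2].T).T-o).ravel()*1000)
print('tcp jig',(R@s['tcp_pos'][:2]-o)*1000, 'tool y yaw',np.degrees(np.arctan2(s['Rt'][1,1],s['Rt'][0,1])))
E
```

```text
yaw 4.321075138861135 4.445560355747488
jig origin [ 0.5025 -0.0885]
fence [ -20.      124.241   -20.     -162.4384]
fend [ -37.3333 -163.9521  -20.041  -163.9171]
board [ -65.8021 -185.6276   65.2745 -185.3623]
boardR [  64.6247  113.6827   65.2745 -185.3623]
A [-14.9675 116.1308  24.6557 117.0369  25.4354  36.5908 -14.5936  36.9993]
B [-18.223   18.0936  21.0262  18.1721  21.994  -62.1665 -17.5922 -62.2461]
C [ -20.1818 -115.0394   18.9146 -114.9606]
stop [-22.5807 123.645   21.9081 123.7332  21.9471 117.9079]
tcp jig [ 17.5057 -18.5106] tool y yaw 4.450808025577256
```

Request:
play_rows([
  [-0.5,-3.5,-15.7,40,0,0,0],
  [-0.5,-3.5,-15.7,90,0,0,0],
  [-0.5,-3.5,-15.7,130,0,0,0],
  [-0.5,-3.5,-15.7,148,0,0,0],
  [-0.5,-3.5,-15.7,148,0,0,0],
  [0.4,-3.5,-15.7,148,0,0,0],
  [0.4,-3.5,-15.7,148,0,0,0],
  [0.4,-3.5,-15.7,148,0,0,0],
  [0.4,-3.5,-15.7,148,0,0,0],
])

```text
time: 10.4
tcp_pos: [0.5086, -0.1125, 0.0851]
orientation: [0.002, 0.68, 0.733, 0.001]
wrist_force: [-0.4, 0.4, 6.5]
gripper_width: 0.0385
finger_force: 64.8
```

Request:
play_rows([
  [0.4,-4,0,0,0,0,0],
  [0.4,-8,0,0,0,0,0],
  [0.4,-12,0,0,0,0,0],
  [0.4,-16,0,0,0,0,0],
  [0.4,-16,-1,0,0,0,0],
  [0.4,-16,-2,0,0,0,0],
  [0.4,-16,-2.5,0,0,0,0],
  [0.4,-16,-2.5,0,0,0,0],
])

```text
time: 11.4
tcp_pos: [0.5084, -0.128, 0.0852]
orientation: [0.003, 0.68, 0.734, 0.003]
wrist_force: [2.8, 1.9, 5.8]
gripper_width: 0.0384
finger_force: 64.7
```

```bash
cat >> h.py <<'E'
th=np.radians(4.4); RJ=np.array([[np.cos(th),np.sin(th)],[-np.sin(th),np.cos(th)]]); OJ=np.array([.5025,-.0885])
def rep():
    s=st(); F=s['wrist_force']; print('t',s['time'],'jig',RJ@(s['tcp_pos'][:2]-OJ)*1000,'z',s['tcp_pos'][2]*1000,'F jig',RJ@F[:2],F[2],'w',s['gripper_width']*1000,'yaw',np.degrees(np.arctan2(s['Rt'][1,1],s['Rt'][0,1])),s['orientation'])
E
python3 -c "from h import *; rep()"
```

```text
t 11.4 jig [  2.8809 -39.8635] z 85.1690837355254 F jig [2.8984 1.648 ] 5.7944384478800135 w 38.43186725200419 yaw 4.381964278017637 [0.0029 0.6796 0.7336 0.0027]
```

Request:
play_rows([
  [-0.5,0,0,-1,0,0,0],
  [-0.5,0,0,-1,0,0,0],
  [-0.5,0,0,-30,0,0,0],
  [-0.5,0,0,-80,0,0,0],
  [-0.5,0,10,-140,0,0,0],
  [-0.5,0,15,-148,0,0,0],
  [-0.5,0,15,-148,0,0,0],
  [-0.5,0,15,-148,0,0,0],
])

```text
time: 12.4
tcp_pos: [0.5189, -0.1265, 0.2277]
orientation: [-0.002, 0.68, 0.733, -0.001]
wrist_force: [-0.1, -1.1, 0.1]
gripper_width: 0.0645
finger_force: 0.0
```

```bash
python3 - <<'E'
from h import *
rep()
s,im,c=snap('wrist','w6')
cv2.imwrite('pics/w6b.png',cv2.resize(im[30:330,100:500],(800,600),interpolation=cv2.INTER_CUBIC))
E
```

```text
t 12.4 jig [ 13.4418 -39.1341] z 227.7086147757429 F jig [-0.1931 -1.0562] 0.05242687740706614 w 64.53182804363566 yaw 4.349234330947117 [-0.0022  0.6798  0.7334 -0.001 ]
```

View pics/w6b.png

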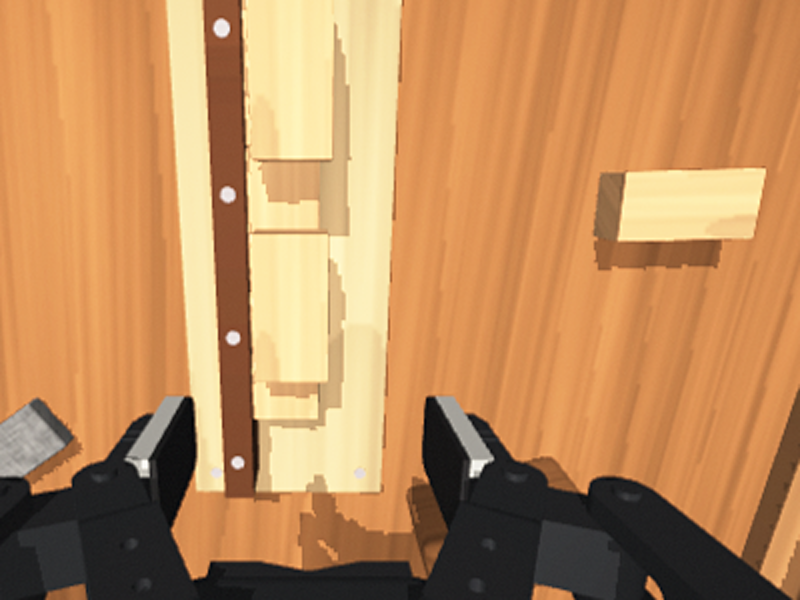

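B now lies at (252–328, 232–382) beside the fence edge (241,0)–(256,497). A's near end is at y≈159.

```bash
cat > m.py <<'E'
from h import *
def meas(s,D,off=(100,30)):
    c=cam('wrist',s)
    J={k:((RJ@(ray(c,np.array(v[0])/2+off,v[1])[:,:2]-OJ).T).T*1000) for k,v in D.items()}
    for k,v in J.items(): print(k,v.round(1).ravel(), 'mean',v.mean(0).round(1))
E
python3 - <<'E'
from m import *
meas(st(),dict(fence=([[241,0],[256,497]],.056),fend=([[225,497],[256,497]],.056),A=([[333,0],[333,159],[254,160]],.078),B=([[252,233],[328,232],[328,382],[254,382]],.078),C=([[253,417],[318,418]],.048),board=([[196,492],[381,492]],.018)))
E
```

```text
fence [ -19.9  112.1  -20.1 -164.2] mean [-20. -26.]
fend [ -39.5 -164.2  -20.1 -164.2] mean [ -29.8 -164.2]
A [ 24.2 105.7  25.   37.1 -13.4  36.7] mean [11.9 59.8]
B [-15.4   1.6  22.8   2.   23.5 -78.6 -16.7 -78.6] mean [  3.6 -38.4]
C [ -21.4 -113.4   18.6 -114.1] mean [  -1.4 -113.8]
board [ -66.8 -185.3   63.6 -185.1] mean [  -1.6 -185.2]
```

Request:
play_rows([
  [-0.5,0,-10,50,0,0,0],
  [-0.5,0,-10,100,0,0,0],
  [-0.5,0,-10,130,0,0,0],
  [-0.5,0,-10,138,0,0,0],
  [-0.5,0,-10,138,0,0,0],
  [0.4,0,-10,138,0,0,0],
  [0.4,0,-10,138,0,0,0],
  [0.4,0,-10,138,0,0,0],
  [0.4,0,-10,138,0,0,0],
])

```text
time: 13.58
tcp_pos: [0.5118, -0.1282, 0.0948]
orientation: [0.002, 0.68, 0.733, 0.001]
wrist_force: [-0.3, 1.1, 6.2]
gripper_width: 0.0376
finger_force: 60.8
```

Request:
play_rows([
  [0.4,0,-1,0,0,0,0],
  [0.4,0,-2,0,0,0,0],
  [0.4,0,-3,0,0,0,0],
  [0.4,0,-4,0,0,0,0],
  [0.4,0,-4.5,0,0,0,0],
  [0.4,0,-4.5,0,0,0,0],
])

```text
time: 14.32
tcp_pos: [0.509, -0.1285, 0.0948]
orientation: [0.003, 0.68, 0.734, 0.002]
wrist_force: [4.1, 0.7, 5.8]
gripper_width: 0.0375
finger_force: 60.7
```

```bash
python3 -c "from h import *; rep()"
```

```text
t 14.325 jig [  3.3693 -40.4001] z 94.82932917651415 F jig [4.0939 0.3692] 5.750641042428474 w 37.474137560181916 yaw 4.371984113860663 [0.0034 0.6796 0.7336 0.0022]
```

Request:
play_rows([
  [0.4,0,0,-1,0,0,0],
  [0.4,0,0,-2,0,0,0],
  [0.4,0,0,-3,0,0,0],
  [0.4,0,0,-3.7,0,0,0],
  [0.4,0,0,-3.7,0,0,0],
])

```text
time: 14.95
tcp_pos: [0.5044, -0.1276, 0.0949]
orientation: [-0.002, 0.68, 0.733, -0.001]
wrist_force: [-0.5, -0.1, 0.2]
gripper_width: 0.0374
finger_force: 60.1
```

```bash
python3 -c "from h import *; rep()"
```

```text
t 14.95 jig [ -1.1146 -39.1172] z 94.89685551398917 F jig [-0.4982 -0.0184] 0.2078635766288734 w 37.35102649303928 yaw 4.349899451621139 [-0.0015  0.6798  0.7334 -0.0008]
```

Request:
play_rows([
  [0.4,0,-0.7,0,0,0,0],
  [0.4,0,-1.4,0,0,0,0],
  [0.4,0,-2,0,0,0,0],
  [0.4,0,-2,0,0,0,0],
])

```text
time: 15.45
tcp_pos: [0.5036, -0.1281, 0.0959]
orientation: [-0.0, 0.68, 0.733, -0.0]
wrist_force: [0.8, 0.3, -1.1]
gripper_width: 0.0374
finger_force: 60.2
```

```bash
python3 -c "from h import *; rep()"
```

```text
t 15.45 jig [ -1.9245 -39.5245] z 95.9283463679589 F jig [0.8518 0.2196] -1.1097173493618628 w 37.40656053714077 yaw 4.354944105338826 [-0.0001  0.6797  0.7335 -0.0001]
```

Request:
play_rows([
  [0.4,0,-0.7,0,0,0,0],
  [0.4,0,-1.4,0,0,0,0],
  [0.4,0,-2,0,0,0,0],
  [0.4,0,-2,0,0,0,0],
])

```text
time: 15.95
tcp_pos: [0.5032, -0.1281, 0.0963]
orientation: [0.001, 0.68, 0.733, 0.001]
wrist_force: [5.6, 0.7, -4.0]
gripper_width: 0.0373
finger_force: 60.5
```

```bash
python3 -c "from h import *; rep()"
```

```text
t 15.95 jig [ -2.3182 -39.5666] z 96.34893701821075 F jig [5.6813 0.2464] -3.9930088066942107 w 37.32658762678856 yaw 4.360190812752341 [0.0011 0.6797 0.7335 0.0014]
```

Request:
play_rows([
  [0.4,0,1.5,1.5,0,0,0],
  [0.4,0,1.8,2,0,0,0],
  [-0.5,0,1.8,2,0,0,0],
  [-0.5,0,1.8,2,0,0,0],
  [-0.5,0,3,-20,0,0,0],
  [-0.5,30,7,-40,0,0,0],
  [-0.5,80,7,-40,0,0,0],
  [-0.5,116,7,-40,0,0,0],
  [-0.5,116,7,-40,0,0,0],
  [-0.5,116,7,-15,0,0,0],
  [-0.5,116,7,3,0,0,0],
  [-0.5,116,7,3,0,0,0],
])

```text
time: 17.45
tcp_pos: [0.498, -0.0125, 0.0906]
orientation: [-0.002, 0.68, 0.733, -0.002]
wrist_force: [-1.0, 0.2, 0.5]
gripper_width: 0.0641
finger_force: 0.0
```

```bash
python3 -c "from h import *; rep()"
```

```text
t 17.45 jig [ 1.3164 76.1558] z 90.58819593293946 F jig [-0.9388  0.3082] 0.46887253338881435 w 64.06315869623751 yaw 4.297189235342533 [-0.002   0.6801  0.7331 -0.0016]
```

Aligned on A, so I grip, unload z, slide A toward B, then move it to the fence.

Request:
play_rows([
  [0.4,0,1.5,0,0,0,0],
  [0.4,0,1.5,0,0,0,0],
  [0.4,0,1.5,0,0,0,0],
  [0.4,0,1.5,-1.5,0,0,0],
  [0.4,0,1.5,-3.7,0,0,0],
  [0.4,-8,1.5,-3.7,0,0,0],
  [0.4,-16,1,-3.7,0,0,0],
  [0.4,-24,0,-3.7,0,0,0],
  [0.4,-30,-1,-3.7,0,0,0],
  [0.4,-33,-2,-3.7,0,0,0],
  [0.4,-35,-2.5,-3.7,0,0,0],
  [0.4,-35,-2.5,-3.7,0,0,0],
])

```text
time: 18.95
tcp_pos: [0.5001, -0.0472, 0.0967]
orientation: [-0.0, 0.68, 0.733, 0.0]
wrist_force: [-0.0, -0.4, -0.5]
gripper_width: 0.0377
finger_force: 60.1
```

```bash
python3 -c "from h import *; rep()"
```

```text
t 18.95 jig [ 0.731  41.3898] z 96.69665941252808 F jig [-0.0784 -0.4092] -0.4749734606676424 w 37.72199936333263 yaw 4.348617944659266 [-0.      0.6798  0.7334  0.    ]
```

Request:
play_rows([
  [0.4,0,-1,0,0,0,0],
  [0.4,0,-2,0,0,0,0],
  [0.4,0,-3,0,0,0,0],
  [0.4,0,-3.5,0,0,0,0],
  [0.4,0,-3.5,0,0,0,0],
])

```text
time: 19.58
tcp_pos: [0.4974, -0.0472, 0.097]
orientation: [0.001, 0.68, 0.733, 0.001]
wrist_force: [3.4, 1.0, -2.2]
gripper_width: 0.0374
finger_force: 60.3
```

```bash
python3 -c "from h import *; rep()"
```

```text
t 19.575 jig [-1.9105 41.576 ] z 96.95538775468539 F jig [3.5119 0.7564] -2.1778227905020753 w 37.44471283523377 yaw 4.355547535729783 [0.0005 0.6797 0.7335 0.0009]
```

Request:
play_rows([
  [0.4,0,1.5,1.5,0,0,0],
  [-0.5,0,1.5,1.5,0,0,0],
  [-0.5,0,1.5,1.5,0,0,0],
  [-0.5,0,3,-40,0,0,0],
  [-0.5,-40,3,-90,0,0,0],
  [-0.5,-60,3,-135,0,0,0],
  [-0.5,-60,3,-135,0,0,0],
  [-0.5,-60,3,-135,0,0,0],
])

```text
time: 20.58
tcp_pos: [0.5039, -0.107, 0.2313]
orientation: [-0.0, 0.68, 0.733, -0.0]
wrist_force: [0.5, -0.0, 0.2]
gripper_width: 0.0644
finger_force: 0.0
```

```bash
python3 - <<'E'
from h import *
rep()
s,im,c=snap('wrist','w7')
cv2.imwrite('pics/w7b.png',cv2.resize(im[0:300,60:460],(800,600),interpolation=cv2.INTER_CUBIC))
E
```

```text
t 20.575 jig [ -0.0175 -18.5205] z 231.29546203368056 F jig [ 0.535  -0.0746] 0.21877381108336857 w 64.4186095938056 yaw 4.334618727008091 [-0.0003  0.6799  0.7333 -0.0001]
```

View pics/w7b.png

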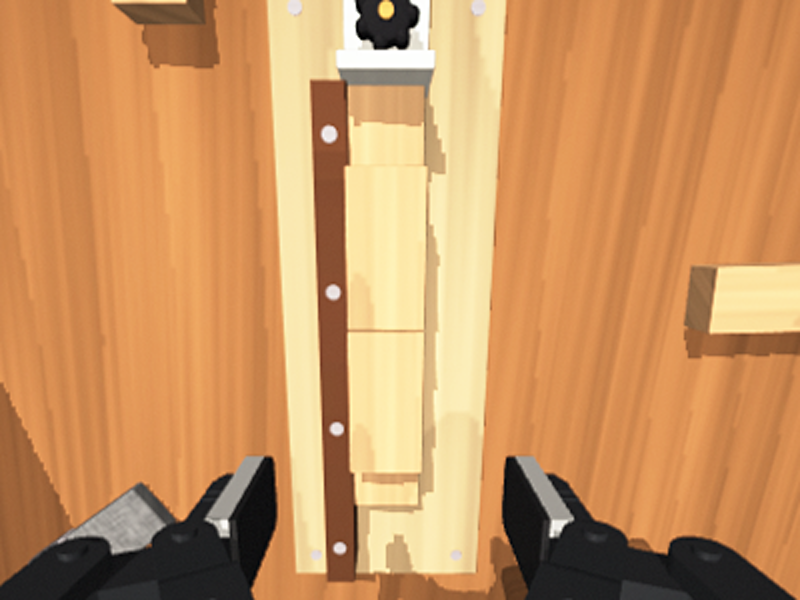

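A and B now sit flush at the fence, with a closed joint at y=330. A's far end is at y≈166, and the stop's upright top runs y 51–72 with its front face at 72–85.

```bash
python3 - <<'E'
from m import *
meas(st(),dict(fence=([[346,82],[355,580]],.056),A=([[345,166],[425,166],[424,330],[347,330]],.078),B=([[347,331],[423,331],[420,473],[350,473]],.078),stop=([[338,70],[434,70]],.0745),stopbot=([[348,86],[424,86]],.048),C=([[355,507],[418,507]],.048),board=([[297,573],[477,573]],.018)),(60,0))
print(RJ@(np.array([.3621,.0913])-OJ)*1000)
E
```

```text
fence [ -21.6  124.   -22.1 -161.8] mean [-21.9 -18.9]
A [-21.2  82.4  17.   82.3  17.9   3.2 -22.    3.3] mean [-2.1 42.8]
B [-22.    2.7  17.3   2.7  17.  -77.2 -22.1 -77.2] mean [ -2.4 -37.2]
stop [-23.8 124.3  20.7 124.2] mean [ -1.6 124.3]
stopbot [-21.2 124.2  17.7 124.1] mean [ -1.8 124.2]
C [ -21.8 -114.4   17.9 -114.4] mean [  -1.9 -114.4]
board [ -66.7 -183.3   62.8 -183.2] mean [  -1.9 -183.2]
[-126.1921  190.0414]
```

Request:
play_rows([
  [1,50,-1,0,0,0,0],
  [1,100,-2,20,0,0,0],
  [1,122,-2,60,0,0,0],
  [1,122,-2,95,0,0,0],
  [1,122,-2,95,0,0,0],
  [1,122,-2,125,0,0,0],
  [1,122,-2,135,0,0,0],
  [1,122,-2,135,0,0,0],
  [1,117,-2,135,0,0,0],
  [1,113,-2,135,0,0,0],
  [1,110,-2,135,0,0,0],
  [1,107,-2,135,0,0,0],
])

```text
time: 22.12
tcp_pos: [0.4946, 0.0, 0.0976]
orientation: [-0.0, 0.68, 0.734, 0.001]
wrist_force: [-0.1, 2.6, 3.3]
gripper_width: -0.0002
finger_force: 2.3
```

```bash
python3 -c "from h import *; rep()"
```

```text
t 22.125 jig [-1.0413 88.8769] z 97.60868336093255 F jig [0.0863 2.558 ] 3.3296403643162584 w -0.24625970249487544 yaw 4.367958632819891 [-0.0001  0.6796  0.7335  0.0013]
```

Request:
play_rows([
  [1,4,0,-10,0,0,0],
  [-0.45,10,-20,-60,0,0,0],
  [-0.45,50,-70,-60,0,0,0],
  [-0.45,101,-115,-60,0,0,0],
  [-0.45,101,-125,-40,0,0,0],
  [-0.45,101,-125,10,0,0,0],
  [-0.45,101,-125,45,0,0,0],
  [-0.45,101,-125,53,0,0,0],
  [-0.45,101,-125,53,0,0,0],
])

```text
time: 23.25
tcp_pos: [0.3619, 0.0907, 0.0442]
orientation: [0.0, 0.68, 0.733, -0.0]
wrist_force: [0.4, 1.1, -0.7]
gripper_width: 0.0621
finger_force: 0.0
```

```bash
python3 - <<'E'
from h import *
rep()
s,im,c=snap('wrist','w8'); print(s['tcp_pos'])
cv2.imwrite('pics/w8b.png',cv2.resize(im[180:380,100:400],(800,533),interpolation=cv2.INTER_CUBIC))
E
```

```text
t 23.25 jig [-126.4777  189.4207] z 44.23363387130091 F jig [0.5096 1.0456] -0.6835671848503133 w 62.0861514292886 yaw 4.350718232073914 [ 0.0001  0.6798  0.7334 -0.0002]
[0.3619 0.0907 0.0442]
```

View pics/w8b.png

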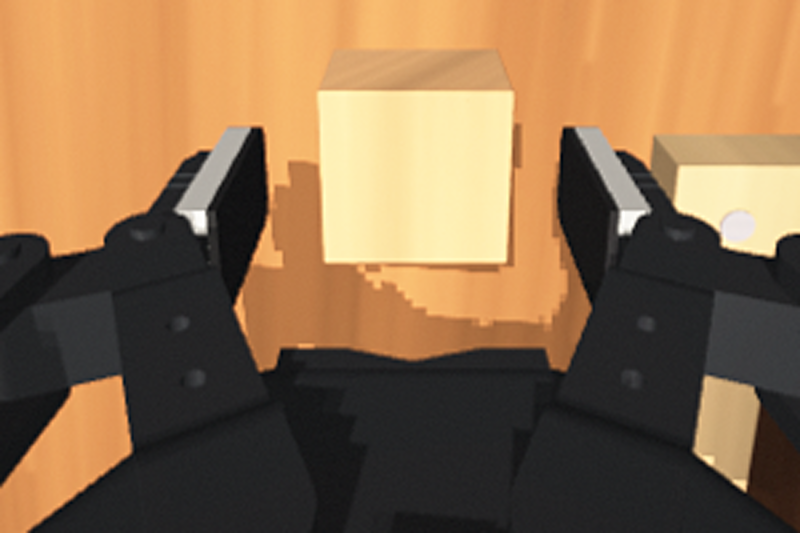

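The half sits between the open pads, its top face at crop (317–514, 90–264).

```bash
python3 - <<'E'
from h import *
s=st(); c=cam('wrist',s)
P=ray(c,np.array([[317,90],[514,90],[512,264],[323,264]])*300/800+[100,180],.03)
T=(P-s['tcp_pos'])@s['Rt']*1000; print(T[:,:2],T.mean(0))
E
```

```text
[[ 17.8848 -18.7915]
 [ 17.8415  21.1151]
 [-22.382   22.2192]
 [-22.3103 -18.9229]] [-2.2415  1.405  15.1053]
```

Request:
play_rows([
  [-0.45,-2.2,1.4,0,0,0,0],
  [0.4,-2.2,1.4,0,0,0,0],
  [0.4,-2.2,1.4,0,0,0,0],
  [0.4,-2.2,1.4,0,0,0,0],
  [0.4,-2.2,1.4,0,0,0,0],
  [0.4,-2.2,1.4,-4,0,0,0],
  [0.4,-2.2,1.4,-30,0,0,0],
  [0.4,-2.2,1.4,-80,0,0,0],
  [0.4,-30,40,-100,0,0,0],
  [0.4,-60,85,-100,0,0,0],
  [0.4,-86.9,127.5,-100,0,0,0],
  [0.4,-86.9,127.5,-100,0,0,0],
])

```text
time: 24.8
tcp_pos: [0.4973, 0.0121, 0.1422]
orientation: [-0.001, 0.681, 0.733, -0.001]
wrist_force: [0.2, 0.8, 0.9]
gripper_width: 0.0378
finger_force: 60.4
```

Request:
play_rows([
  [0.4,0,0,0,0,0,0],
  [0.4,0,0,0,0,0,0],
  [0.4,0,0,0,0,0,0],
])

```text
time: 25.18
tcp_pos: [0.4948, 0.0144, 0.1441]
orientation: [0.0, 0.679, 0.734, 0.0]
wrist_force: [0.5, 0.3, 0.3]
gripper_width: 0.0379
finger_force: 60.4
```

```bash
python3 - <<'E'
from h import *
rep()
s,im,c=snap('wrist','w9'); print(s['tcp_pos'])
cv2.imwrite('pics/w9b.png',cv2.resize(im[180:380,100:400],(800,533),interpolation=cv2.INTER_CUBIC))
E
```

```text
t 25.175 jig [  0.1823 103.1788] z 144.07890332016677 F jig [0.4819 0.2566] 0.33290371277940234 w 37.91403786869051 yaw 4.408540218363531 [0.0002 0.6794 0.7338 0.0002]
[0.4948 0.0144 0.1441]
```

Request:
play_rows([
  [0.4,-1.5,0.8,0,0,0,0],
  [0.4,-1.5,0.8,15,0,0,0],
  [0.4,-1.5,0.8,28,0,0,0],
  [0.4,-1.5,0.8,36,0,0,0],
  [0.4,-1.5,0.8,42,0,0,0],
  [0.4,-1.5,0.8,46,0,0,0],
  [0.4,-1.5,0.8,47,0,0,0],
  [0.4,-1.5,0.8,47,0,0,0],
])

```text
time: 26.22
tcp_pos: [0.4966, 0.0123, 0.097]
orientation: [0.0, 0.68, 0.733, 0.0]
wrist_force: [0.1, -0.0, -0.3]
gripper_width: 0.0378
finger_force: 60.4
```

```bash
python3 -c "from h import *; rep()"
```

```text
t 26.225 jig [  1.8491 100.9535] z 96.99216995913142 F jig [ 0.0637 -0.0334] -0.30817972637693924 w 37.76803239050955 yaw 4.353270353559296 [0.0002 0.6797 0.7335 0.0001]
```

Request:
play_rows([
  [0.4,0,0,1,0,0,0],
  [0.4,0,0,2,0,0,0],
  [0.4,0,0,3,0,0,0],
  [0.4,0,0,3,0,0,0],
])

```text
time: 26.72
tcp_pos: [0.4963, 0.0124, 0.0936]
orientation: [-0.0, 0.68, 0.733, -0.0]
wrist_force: [0.0, 0.1, -1.2]
gripper_width: 0.0375
finger_force: 60.4
```

```bash
python3 -c "from h import *; rep()"
```

```text
t 26.725 jig [  1.5229 101.0467] z 93.58608751566646 F jig [0.0147 0.0722] -1.1742427724781188 w 37.544656018664284 yaw 4.355979993311919 [-0.0001  0.6797  0.7335 -0.0001]
```

Request:
play_rows([
  [0.4,0,0,1,0,0,0],
  [0.4,0,0,2,0,0,0],
  [0.4,0,0,2.5,0,0,0],
  [0.4,0,0,2.5,0,0,0],
])

```text
time: 27.22
tcp_pos: [0.4964, 0.0124, 0.0933]
orientation: [0.0, 0.68, 0.733, 0.0]
wrist_force: [-4.2, 0.9, 9.0]
gripper_width: 0.038
finger_force: 61.4
```

```bash
python3 -c "from h import *; rep()"
```

```text
t 27.225 jig [  1.6547 101.0222] z 93.33825858177936 F jig [-4.1116  1.2244] 9.045072013868753 w 38.03628515618217 yaw 4.35856764415322 [0.0004 0.6797 0.7335 0.0002]
```

Request:
play_rows([
  [0.4,0,0,-1,0,0,0],
  [0.4,0,0,-2,0,0,0],
  [0.4,1,-1,-2,0,0,0],
  [0.4,2,-2,-2,0,0,0],
  [0.4,2,-3,-2,0,0,0],
  [0.4,2,-4,-2,0,0,0],
  [0.4,2,-4,-2,0,0,0],
])

```text
time: 28.1
tcp_pos: [0.4929, 0.0142, 0.0934]
orientation: [0.0, 0.68, 0.733, 0.001]
wrist_force: [3.0, 0.1, 1.2]
gripper_width: 0.0375
finger_force: 60.5
```

```bash
python3 -c "from h import *; rep()"
```

```text
t 28.1 jig [ -1.6941 103.1478] z 93.39318575939343 F jig [ 2.9647 -0.1729] 1.180678585550107 w 37.48047627839653 yaw 4.356945583234111 [0.0004 0.6797 0.7335 0.0008]
```

Request:
play_rows([
  [0.4,0,-0.7,0,0,0,0],
  [0.4,0,-1,0,0,0,0],
  [0.4,0,-1,0,0,0,0],
])

```text
time: 28.48
tcp_pos: [0.4928, 0.0142, 0.0935]
orientation: [0.001, 0.68, 0.733, 0.001]
wrist_force: [5.1, -0.3, -0.9]
gripper_width: 0.0378
finger_force: 60.3
```

```bash
python3 -c "from h import *; rep()"
```

```text
t 28.475 jig [ -1.8331 103.1343] z 93.47759678128479 F jig [ 5.0436 -0.715 ] -0.8723436099480308 w 37.83640969451414 yaw 4.353441891728652 [0.001  0.6797 0.7335 0.0015]
```

Request:
play_rows([
  [0.4,0,1.2,-0.5,0,0,0],
  [-0.45,0,1.2,-0.5,0,0,0],
  [-0.45,0,1.2,-0.5,0,0,0],
  [-0.45,0,2,-40,0,0,0],
  [0.5,-45,2,-60,0,0,0],
  [1,-100,2,-60,0,0,0],
  [1,-155,2,-60,0,0,0],
  [1,-206,2,-60,0,0,0],
  [1,-206,2,-50,0,0,0],
  [1,-206,2,-20,0,0,0],
  [1,-206,2,-3,0,0,0],
  [1,-206,2,-3,0,0,0],
])

```text
time: 29.98
tcp_pos: [0.507, -0.1895, 0.0938]
orientation: [-0.003, 0.679, 0.734, -0.001]
wrist_force: [0.7, 0.1, -0.6]
gripper_width: -0.0001
finger_force: 0.0
```

```bash
python3 -c "from h import *; rep()"
```

```text
t 29.975 jig [  -3.2827 -101.0873] z 93.84087660746813 F jig [0.7357 0.0485] -0.5626780508145756 w -0.12082374623487069 yaw 4.4155532328735765 [-0.0027  0.6793  0.7338 -0.0007]
```

Now the slow push: first 12 mm, then feel for contact.

Request:
play_rows([
  [1,3,1,-1,0,0,0],
  [1,6,1,-1,0,0,0],
  [1,8,1,-1,0,0,0],
  [1,9.5,1,-1,0,0,0],
  [1,11,1,-1,0,0,0],
  [1,12,1,-1,0,0,0],
  [1,13,1,-1,0,0,0],
  [1,13,1,-1,0,0,0],
])

```text
time: 30.98
tcp_pos: [0.509, -0.1785, 0.0973]
orientation: [0.0, 0.68, 0.733, -0.0]
wrist_force: [0.2, -0.6, 0.7]
gripper_width: 0.0002
finger_force: 0.6
```

```bash
python3 -c "from h import *; rep()"
```

```text
t 30.975 jig [ -0.4566 -90.1901] z 97.3348562388014 F jig [ 0.1933 -0.5827] 0.7041334391350569 w 0.19745265427939207 yaw 4.345753916698346 [ 0.0002  0.6798  0.7334 -0.0001]
```

Request:
play_rows([
  [1,1,-0.5,0,0,0,0],
  [1,2,-1,0,0,0,0],
  [1,3,-1,0,0,0,0],
  [1,3.5,-1,0,0,0,0],
  [1,3.5,-1,0,0,0,0],
])

```text
time: 31.6
tcp_pos: [0.5081, -0.1751, 0.0976]
orientation: [0.001, 0.68, 0.733, 0.0]
wrist_force: [1.8, -2.3, 1.3]
gripper_width: -0.0
finger_force: 1.4
```

```bash
python3 -c "from h import *; rep()"
```

```text
t 31.6 jig [ -1.1061 -86.7414] z 97.55567425849752 F jig [ 1.6108 -2.3924] 1.2858554143396874 w -0.04217472537484344 yaw 4.352767050524954 [0.0006 0.6797 0.7334 0.0001]
```

Request:
play_rows([
  [1,1,0,0,0,0,0],
  [1,2,0,0,0,0,0],
  [1,3,0,0,0,0,0],
  [1,3,0,0,0,0,0],
])

```text
time: 32.1
tcp_pos: [0.5079, -0.1734, 0.0978]
orientation: [0.002, 0.68, 0.733, -0.001]
wrist_force: [2.3, -6.1, 1.0]
gripper_width: 0.0001
finger_force: 2.6
```

```bash
python3 -c "from h import *; rep()"
```

```text
t 32.1 jig [ -1.1602 -85.0423] z 97.77311038418156 F jig [ 1.8053 -6.2147] 0.9743285415345098 w 0.06067527084724446 yaw 4.31488767032659 [ 0.0016  0.68    0.7332 -0.001 ]
```

Request:
play_rows([
  [1,1,0.5,0,0,0,0],
  [1,2,1,0,0,0,0],
  [1,2.5,1,0,0,0,0],
  [1,2.5,1,0,0,0,0],
])

```text
time: 32.6
tcp_pos: [0.5081, -0.1729, 0.0979]
orientation: [0.003, 0.68, 0.733, -0.003]
wrist_force: [0.1, -10.1, 1.4]
gripper_width: 0.0002
finger_force: 4.1
```

```bash
python3 -c "from h import *; rep()"
```

```text
t 32.6 jig [ -0.9295 -84.5389] z 97.92972895016014 F jig [ -0.6491 -10.0947] 1.3541128084922656 w 0.172638752999164 yaw 4.240839597578517 [ 0.0026  0.6805  0.7328 -0.0032]
```

Request:
play_rows([
  [1,-6,0,0,0,0,0],
  [1,-14,0,0,0,0,0],
  [1,-18,0,-50,0,0,0],
  [1,10,0,-100,0,0,0],
  [1,50,0,-134,0,0,0],
  [1,68,0,-134,0,0,0],
  [1,68,0,-134,0,0,0],
  [1,68,0,-134,0,0,0],
])

```text
time: 33.6
tcp_pos: [0.5021, -0.1017, 0.2288]
orientation: [-0.002, 0.68, 0.733, -0.001]
wrist_force: [-0.3, 0.2, -0.4]
gripper_width: 0.0003
finger_force: 0.0
```

```bash
python3 - <<'E'
from h import *
rep()
s,im,c=snap('wrist','w10')
cv2.imwrite('pics/w10b.png',cv2.resize(im[0:260,180:300],(276*1,598),interpolation=cv2.INTER_CUBIC))
E
```

```text
t 33.6 jig [ -1.4365 -13.0787] z 228.8169450886147 F jig [-0.2858  0.2261] -0.35938377789154485 w 0.301774916881884 yaw 4.342077575856436 [-0.0018  0.6798  0.7334 -0.001 ]
```

View pics/w10b.png

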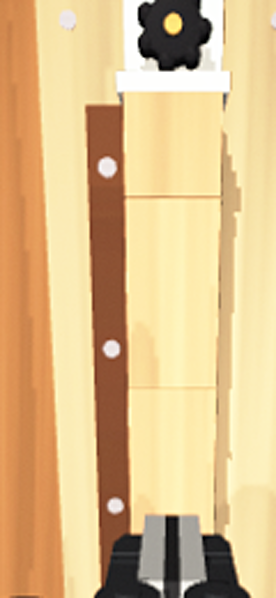

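The row looks closed: the half is against the stop at y≈92, with joints at y 196 and 387 and the left edge flush along the fence. I'll check that edge numerically.

```bash
python3 - <<'E'
from h import *
im=cv2.imread('pics/w10.png');s=st();c=cam('wrist',s)
g=cv2.cvtColor(im,cv2.COLOR_BGR2GRAY).astype(float)
up=cv2.resize(g,None,fx=1,fy=1)
for y in range(44,232,8):
    r=g[y,222:245]; d=np.diff(r); i=int(d.argmax()); 
    w=np.clip(d[max(i-2,0):i+3],0,None); x=222.5+ (w*np.arange(max(i-2,0),max(i-2,0)+len(w))).sum()/w.sum()
    r2=g[y,262:290]; d2=np.diff(r2); k=int(np.abs(d2).argmax())
    J=[(RJ@(ray(c,[[u,y]],.078)[0,:2]-OJ)*1000).round(1) for u in(x,262.5+k)]; print(y,J[0],J[1],round(d2[k]))
E
```

```text
44 [-20.5 120.3] [ 19.  120.2] -124
52 [-20.9 113.7] [ 19.1 113.6] -8
60 [-21.2 106.9] [ 21.1 106.8] 48
68 [-21.  100.1] [ 18.5 100. ] -72
76 [-21.2  93.1] [18.6 93. ] -98
84 [-21.   86.1] [18.7 86. ] -100
92 [-21.   78.9] [18.9 78.8] -66
100 [-21.1  71.6] [25.8 71.5] 39
108 [-21.1  64.2] [18.2 64.2] -48
116 [-21.3  56.7] [18.3 56.7] -82
124 [-21.5  49.1] [18.5 49.1] -66
132 [-21.4  41.4] [18.6 41.3] -93
140 [-21.4  33.6] [18.8 33.5] -58
148 [-21.1  25.6] [17.9 25.5] -37
156 [-21.2  17.5] [18.  17.4] -50
164 [-21.2   9.2] [18.2  9.2] -81
172 [-21.5   0.9] [18.3  0.8] -63
180 [-21.7  -7.6] [18.5 -7.7] -59
188 [-21.6 -16.3] [ 18.6 -16.3] -50
196 [-21.7 -25. ] [ 17.7 -25.1] -33
204 [-21.6 -34. ] [ 17.8 -34. ] -50
212 [-21.5 -43.1] [ 18.  -43.1] -83
220 [-32.2 -52.3] [ 18.1 -52.3] -92
228 [-21.6 -61.7] [ 18.3 -61.7] -63
```

```bash
python3 -c "
from bench import workorder; print(workorder.job_done())"
```

```text
the job is handed in; nothing more can be done
None
```

I handed the job in at about 34 s of robot time, but the hand-in gave no verdict. In the last wrist picture all three blocks lie in one straight row along the fence (to about 0.5 mm), with no visible gaps at the joints or the stop. The final closing push reached about 10 N, below the stop's 25 N.

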